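# Set the stock tags in front of the plug bins

### The job

Each plug bin on the lab bench has a hinged white tag in front of it. With a fingertip, push over the tags that are wrong, so that in front of every full bin the tag leans right over towards the bin and shows its round disc, and in front of every bin that is not full (only a few plugs left) it leans towards the robot and shows its straight bar. Only push the tags: do not lift or shove the tag stands, the bins or the glassware and pot beside them.

Things in the scene. Friction and masses are not known exactly. Their poses are not given: they have to be found in the camera images.
- board: grey laminate plate lying fixed on the bench, 320 (x) x 600 (y) x 8 mm; origin under its centre, so its top is 8 mm above the origin (and the bench). Its +x axis points from the tag row to the bin row. Turned up to 0.2 rad. All stands and bins on it keep its yaw.
- stand_a: loose steel tag stand (0.5 kg): base 90 (x) x 68 (y) x 12 mm, two cheeks up to 33 mm; origin at the centre of the underside. Hinge axis along its y, 27 mm above the origin. Stands are in a row 100 mm apart in y, order varies; its bin is straight behind, centre 155 mm away in the stand's +x, same y in its frame.
- tag_a (a joint): tag hinge on stand_a (rad). White plate 70 mm hinge to edge, 56 wide, 4 thick, 25 g. 0 = leans to the robot (stand -x) 32 deg from vertical, straight bar showing; 1.12 = leans 32 deg to the bin (+x), round disc showing. Light, no spring: past upright (0.56) it falls to its stop. At a stop the edge is 37 mm from the hinge in x, 86 mm above the stand underside (97 upright).
- tag_a_edge (a point): centre of the free edge of the tag on stand_a (moves with the tag)
- stand_b: loose steel tag stand (0.5 kg): base 90 (x) x 68 (y) x 12 mm, two cheeks up to 33 mm; origin at the centre of the underside. Hinge axis along its y, 27 mm above the origin. Stands are in a row 100 mm apart in y, order varies; its bin is straight behind, centre 155 mm away in the stand's +x, same y in its frame.
- tag_b (a joint): tag hinge on stand_b (rad). White plate 70 mm hinge to edge, 56 wide, 4 thick, 25 g. 0 = leans to the robot (stand -x) 32 deg from vertical, straight bar showing; 1.12 = leans 32 deg to the bin (+x), round disc showing. Light, no spring: past upright (0.56) it falls to its stop. At a stop the edge is 37 mm from the hinge in x, 86 mm above the stand underside (97 upright).
- tag_b_edge (a point): centre of the free edge of the tag on stand_b (moves with the tag)
- stand_c: loose steel tag stand (0.5 kg): base 90 (x) x 68 (y) x 12 mm, two cheeks up to 33 mm; origin at the centre of the underside. Hinge axis along its y, 27 mm above the origin. Stands are in a row 100 mm apart in y, order varies; its bin is straight behind, centre 155 mm away in the stand's +x, same y in its frame.
- tag_c (a joint): tag hinge on stand_c (rad). White plate 70 mm hinge to edge, 56 wide, 4 thick, 25 g. 0 = leans to the robot (stand -x) 32 deg from vertical, straight bar showing; 1.12 = leans 32 deg to the bin (+x), round disc showing. Light, no spring: past upright (0.56) it falls to its stop. At a stop the edge is 37 mm from the hinge in x, 86 mm above the stand underside (97 upright).
- tag_c_edge (a point): centre of the free edge of the tag on stand_c (moves with the tag)
- stand_d: loose steel tag stand (0.5 kg): base 90 (x) x 68 (y) x 12 mm, two cheeks up to 33 mm; origin at the centre of the underside. Hinge axis along its y, 27 mm above the origin. Stands are in a row 100 mm apart in y, order varies; its bin is straight behind, centre 155 mm away in the stand's +x, same y in its frame.
- tag_d (a joint): tag hinge on stand_d (rad). White plate 70 mm hinge to edge, 56 wide, 4 thick, 25 g. 0 = leans to the robot (stand -x) 32 deg from vertical, straight bar showing; 1.12 = leans 32 deg to the bin (+x), round disc showing. Light, no spring: past upright (0.56) it falls to its stop. At a stop the edge is 37 mm from the hinge in x, 86 mm above the stand underside (97 upright).
- tag_d_edge (a point): centre of the free edge of the tag on stand_d (moves with the tag)
- bin_full_a: loose open grey plastic bin 90 (x) x 80 (y) x 45 mm, 3 mm walls, 0.3 kg, origin at the centre of its underside; FULL: heaped up to about 65 mm above its underside with white plugs. Which place in the row it has differs from run to run.
- bin_full_b: loose open grey plastic bin 90 (x) x 80 (y) x 45 mm, 3 mm walls, 0.3 kg, origin at the centre of its underside; FULL: heaped up to about 65 mm above its underside with white plugs. Which place in the row it has differs from run to run.
- bin_full_c: loose open grey plastic bin 90 (x) x 80 (y) x 45 mm, 3 mm walls, 0.3 kg, origin at the centre of its underside; FULL: heaped up to about 65 mm above its underside with white plugs. Which place in the row it has differs from run to run.
- bin_few: loose open grey plastic bin 90 (x) x 80 (y) x 45 mm, 3 mm walls, 0.3 kg, origin at the centre of its underside; NOT full: only three plugs left on its floor. Which place in the row it has differs from run to run.
- reagent_bottle: bystander: glass bottle, 60 mm diameter, 100 mm tall, on the board beyond its left end stand; origin under its centre
- beaker: bystander: glass beaker, 60 mm diameter, 70 mm tall, on the board beyond the right end stand; origin under its centre
- sample_pot: bystander: white sample pot, 36 mm diameter, 35 mm tall, on the board's left front corner; origin under its centre
Not all that is in view belongs to the job. What is shaped like the bin_full_b but brown or red is not meant.

How it is judged:
At the end, for the whole second after the job is handed in: The tag straight in front of each of the three full bins reads over 1.0 rad (stop at 1.12), the tag in front of the nearly empty bin reads under 0.12 rad (stop at 0), and all tags are at rest (under 0.1 rad/s) ((y of bin_full_a in the frame of stand_a above 0.05 m or y of bin_full_a in the frame of stand_a below -0.05 m or value of joint tag_a above 1 rad) and (y of bin_full_a in the frame of stand_b above 0.05 m or y of bin_full_a in the frame of stand_b below -0.05 m or value of joint tag_b above 1 rad) and (y of bin_full_a in the frame of stand_c above 0.05 m or y of bin_full_a in the frame of stand_c below -0.05 m or value of joint tag_c above 1 rad) and (y of bin_full_a in the frame of stand_d above 0.05 m or y of bin_full_a in the frame of stand_d below -0.05 m or value of joint tag_d above 1 rad) and (y of bin_full_b in the frame of stand_a above 0.05 m or y of bin_full_b in the frame of stand_a below -0.05 m or value of joint tag_a above 1 rad) and (y of bin_full_b in the frame of stand_b above 0.05 m or y of bin_full_b in the frame of stand_b below -0.05 m or value of joint tag_b above 1 rad) and (y of bin_full_b in the frame of stand_c above 0.05 m or y of bin_full_b in the frame of stand_c below -0.05 m or value of joint tag_c above 1 rad) and (y of bin_full_b in the frame of stand_d above 0.05 m or y of bin_full_b in the frame of stand_d below -0.05 m or value of joint tag_d above 1 rad) and (y of bin_full_c in the frame of stand_a above 0.05 m or y of bin_full_c in the frame of stand_a below -0.05 m or value of joint tag_a above 1 rad) and (y of bin_full_c in the frame of stand_b above 0.05 m or y of bin_full_c in the frame of stand_b below -0.05 m or value of joint tag_b above 1 rad) and (y of bin_full_c in the frame of stand_c above 0.05 m or y of bin_full_c in the frame of stand_c below -0.05 m or value of joint tag_c above 1 rad) and (y of bin_full_c in the frame of stand_d above 0.05 m or y of bin_full_c in the frame of stand_d below -0.05 m or value of joint tag_d above 1 rad) and (y of bin_few in the frame of stand_a above 0.05 m or y of bin_few in the frame of stand_a below -0.05 m or value of joint tag_a below 0.12 rad) and (y of bin_few in the frame of stand_b above 0.05 m or y of bin_few in the frame of stand_b below -0.05 m or value of joint tag_b below 0.12 rad) and (y of bin_few in the frame of stand_c above 0.05 m or y of bin_few in the frame of stand_c below -0.05 m or value of joint tag_c below 0.12 rad) and (y of bin_few in the frame of stand_d above 0.05 m or y of bin_few in the frame of stand_d below -0.05 m or value of joint tag_d below 0.12 rad) and velocity of joint tag_a between -0.1 and 0.1 rad/s and velocity of joint tag_b between -0.1 and 0.1 rad/s and velocity of joint tag_c between -0.1 and 0.1 rad/s and velocity of joint tag_d between -0.1 and 0.1 rad/s); the robot touches nothing.
It fails at once if a tag stand is lifted, or shoved more than 20 mm from its place (distance of any of stand_a, stand_b, stand_c, stand_d from where it was at the start of the episode above 0.02 m or angle between any of stand_a, stand_b, stand_c, stand_d's own z axis and vertical above 0.2 rad).
It fails at once if a bin is lifted, or shoved more than 20 mm (distance of any of bin_full_a, bin_full_b, bin_full_c, bin_few from where it was at the start of the episode above 0.02 m or angle between any of bin_full_a, bin_full_b, bin_full_c, bin_few's own z axis and vertical above 0.3 rad).
It fails at once if the bottle, beaker or pot is lifted, tipped, or shoved more than 20 mm (distance of any of reagent_bottle, beaker, sample_pot from where it was at the start of the episode above 0.02 m or angle between any of reagent_bottle, beaker, sample_pot's own z axis and vertical above 0.3 rad).
It also fails if it takes over 45 s, if anything falls off the work surface, if the arm or the gripper's body presses on something with over 40 N, if the wrist force passes 120 N, or if a joint passes its speed limit or range.

### The arm

A 6-joint arm with a two-finger parallel gripper is mounted at the origin on the work surface. World frame = base frame: x ahead of the robot, y to its left, z up, the work surface at z = 0. Lengths are in m, angles in rad, forces in N, time in s.
With the tool pointing down it reaches from about 0.225 to 0.875 m from the base axis. Payload 3.4 kg.
Tool frame: the origin (TCP) lies midway between the tips of the shut fingers; the grasp point (between the pads) lies arm.grip_depth behind it (arm.grip_depth is the distance from the TCP to the grasp point, in m); x points along the fingers, y is the direction in which the jaws open and shut, and the axes are right-handed (so a half turn about x gives the same grasp; the last joint's range is limited). The gripper opens to 85 mm and grips with 20 to 120 N. Pads are 22 mm wide; open, the fingers measure 114 mm over their backs; the gripper's body (76 mm by 85 mm) begins 54 mm behind the grasp point. The pads swing forward as they close: fully open they stand 13 mm farther back than shut.
Start: joints at [1.06, 0.276, 1.505, -0, 1.361, -0.121], TCP at [0.219, 0.532, 0.231] pointing down, gripper open.
Joint ranges: [-2.89, 2.89], [-0.75, 2.08], [0.22, 2.7], [-1.18, 4.32], [0.11, 2.71], [-2.7, 2.7]. Speed limits (rad/s): [2.57, 2.57, 3.14, 3.14, 3.14, 3.14].

### API

Orientations are given as a unit quaternion [x, y, z, w].
In Python, from plant import arm, eyes gives the robot as it stands. The module is installed in compiled form; this text tells all that it offers.
- The arm moves only by the shell command python3 -m handwheel 'ROWS' [OPENING] [FORCE]. ROWS is JSON, one flat list of numbers, 6 for each row, row after row: the shift along the tool's x, y, z in units of 50 mm (1.0 is 50 mm), then the turn, a rotation vector about the tool's x, y, z in units of 8 degrees (1.0 is 8 degrees). A call has 1 to 8 rows; each row is the pose to reach, as a shift and turn from the pose measured when the call began, along the tool's axes at that moment; what a row does not reach only later rows make up. A row lasts 1/8 s, in which the tool goes at most 62.5 mm and 10.7 degrees, less where a joint would pass 70% of its speed; a pose out of reach is approached as far as the arm can. A call with a gripper value outside its range is refused whole. OPENING is the closure, from 0 (fully open) to 1 (shut), set as the call begins (- or left out, the last holds). The fingers move at their own pace and stop on an object; FORCE is the grip in N (left out, the last holds). Time passes only in rows, so rows that repeat a pose let the fingers close. It gives the time, the measured TCP pose, the force and the opening at its end, in the units of the state.
- arm.read_state(): the state, without advancing time (a new reading comes with each control period).
- eyes.grab_frame(name): name is "side" or "top"; returns (picture, depth): 420x560x3 uint8, red, green, blue; 420x560 float32, m along the optical axis (not along the pixel's ray), 0 where there is no reading.
- eyes.camera_params(name): a dict with "fovy" (degrees; the focal length in pixels is half the picture's height over the tangent of half this angle, whatever the lens; pixels are square), "cx", "cy" (the principal point, pixels), "k1" (the pictures are not rectified: a ray, as slopes to the right and down, at radius r is drawn at 1 + k1 r^2 times it, then the intrinsics apply), "view" (4x4, takes a point from world to camera coordinates). Camera axes: x right, y down, z forward; pixel columns grow to the right and rows downward; lengths in m; the calibration is good to about 2 mm. A picture is of the moment at which its call begins. camera_params takes no time and is no camera call.
- arm.sign_off(): hands the job in, once; it reports no verdict.
The state is a dict: "clock": time; "qpos": joint angles; "joint_vel": joint speeds; "tau": joint torques, N m; "eef_pos": TCP position; "eef_rot": TCP orientation; "ft_force": force on the tool from outside, world axes, zero at the start; "torque": the same for the moment, N m; "finger_gap": opening from 0.0 (shut) to 1.0 (fully open).
Only numpy, scipy, OpenCV 4.12 (cv2) and the standard library are available. Lean on these libraries where they do the work, as an engineer would, in place of code of your own. Each camera call takes 0.05 s, during which the arm holds its last target. There are 200 camera calls.

## Working session

There is one attempt and no reset: what is moved stays moved. The work goes in short steps, Python scripts to look and compute and a shell command to move; the robot and the scene stay as the last step left them, time stands still between calls to the robot, and variables do not carry over. Pictures are saved under pics/ and viewed, about 8 in all and at most 12, crops included, and the job is handed in when it is done.

```bash
mkdir -p pics; cat > h.py <<'E'
from plant import arm, eyes
import numpy as np, cv2
def params(n):
    p=eyes.camera_params(n); f=210/np.tan(np.radians(p['fovy'])/2)
    return f,p['cx'],p['cy'],p['k1'],np.array(p['view'])
def cloud(n,depth):
    f,cx,cy,k1,V=params(n)
    K=np.array([[f,0,cx],[0,f,cy],[0,0,1]])
    u,v=np.meshgrid(np.arange(560.),np.arange(420.))
    xd=(u-cx)/f; yd=(v-cy)/f; x,y=xd.copy(),yd.copy()
    for _ in range(20):
        s=1+k1*(x*x+y*y); x=xd/s; y=yd/s
    P=np.stack([x*depth,y*depth,depth],-1)
    R=V[:3,:3]; t=V[:3,3]
    return (P-t)@R
E
python3 - <<'E'
from h import *
for n in('top','side'):
    p,d=eyes.grab_frame(n); cv2.imwrite(f'pics/{n}0.png',cv2.cvtColor(p,cv2.COLOR_RGB2BGR)); np.savez(f'{n}0.npz',p=p,d=d)
    print(n,params(n)[:4],np.linalg.inv(params(n)[4])[:3].round(3).tolist())
print(arm.read_state(), arm.grip_depth)
E
```

```text
top (np.float64(512.9338256501317), 269.36736395416625, 214.5156908621488, 0.004156846971370611) [[0.011, -0.995, 0.101, 0.464], [-1.0, -0.009, 0.012, 0.031], [-0.011, -0.102, -0.995, 1.114]]
side (np.float64(398.8043013010947), 270.5590167557998, 211.47933776291262, -0.09990186844925097) [[-0.999, -0.01, 0.038, 0.534], [-0.035, 0.665, -0.746, 0.676], [-0.017, -0.747, -0.665, 0.669]]
{'clock': 0.1, 'qpos': array([ 1.06000408e+00,  2.76564801e-01,  1.50604422e+00, -1.20425894e-05,
        1.36069688e+00, -1.20977435e-01]), 'joint_vel': array([-1.50985090e-03, -2.15801392e-03, -3.73695408e-03,  3.59432935e-05,
       -4.07064331e-05,  1.59459532e-03]), 'tau': array([ 1.31816385e-03, -4.17697942e+01, -2.46403956e+01,  2.23049988e-04,
        5.78294392e-03, -8.12936662e-06]), 'eef_pos': array([0.21826763, 0.53143759, 0.23049235]), 'eef_rot': array([ 0.13637142,  0.69390228, -0.13752552,  0.69353385]), 'ft_force': array([-0.24914326, -0.64237813, -0.43225386]), 'torque': array([-0.0038012 , -0.01213128, -0.03414569]), 'finger_gap': 0.9982232225708972} 0.0187
```

View pics/top0.png

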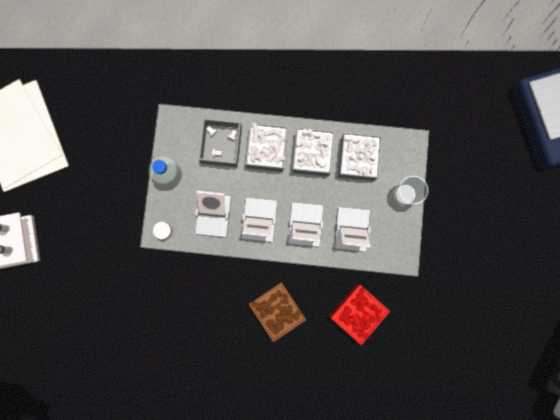

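View pics/side0.png

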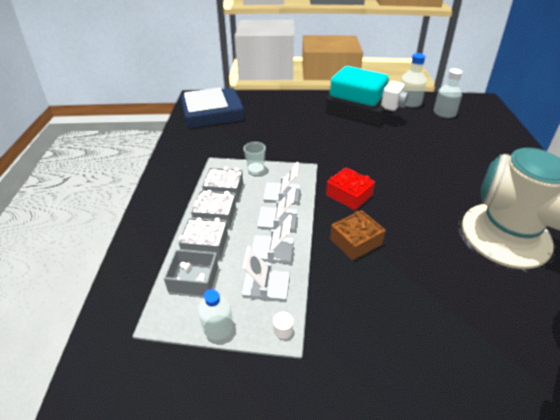

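Top picture: the tag under the leftmost, nearly empty bin (220,143) shows its disc (211,203). The other three, under full bins at (266,147), (313,152) and (360,157), show bars at (257,227), (305,231) and (352,236). So all four are wrong. The brown (277,312) and red (359,314) bins are decoys. The side picture agrees. Next I'll measure positions.

```bash
python3 - <<'E'
from h import *
from scipy.spatial.transform import Rotation as R
z=np.load('top0.npz'); p,d=z['p'],z['d']; W=cloud('top',d)
for n,(u,v) in dict(board=(180,200),bench=(100,300),brown=(277,312),red=(359,314),pot=(162,231),few=(220,143),bottle=(160,167)).items(): print(n,W[v,u].round(3))
# board: grey pixels at z~8mm
yaw=None
m=((abs(W[...,2]-.008)<.006)&(p.max(-1)>70)&(p.max(-1).astype(int)-p.min(-1)<30)).astype(np.uint8)
m[:90]=0;m[:,:130]=0;m[:,440:]=0;m[290:]=0
m=cv2.morphologyEx(m,cv2.MORPH_OPEN,np.ones((3,3)))
P=W[m>0][:,:2].astype(np.float32); r=cv2.minAreaRect(P); print('board',r)
b=cv2.boxPoints(r); print(b)
# yaw from long side
e=[b[1]-b[0],b[2]-b[1]]; l=max(e,key=np.linalg.norm); l=l*np.sign(l[1]); yaw=np.arctan2(-l[0],l[1]); print('yaw',yaw)
c=np.array(r[0]); A=np.array([[np.cos(yaw),-np.sin(yaw)],[np.sin(yaw),np.cos(yaw)]])
L=(W[...,:2]-c)@A  # board coords
Z=W[...,2]
# tags: z 0.05..0.1 in tag row; bin: z>.03, x>0.03
for nm,lo,hi,sel in (('tagtop',.085,.12,(L[...,0]<.02)),('tag',.05,.12,(L[...,0]<.02)),('bins',.03,.08,(L[...,0]>.02))):
    mm=((Z>lo)&(Z<hi)&sel&(abs(L[...,0])<.16)&(abs(L[...,1])<.25)).astype(np.uint8)
    n,lab,st,ce=cv2.connectedComponentsWithStats(mm)
    for i in range(1,n):
        if st[i,4]>25:
            q=L[lab==i];w=W[lab==i]
            print(nm,st[i,4],'L lo',np.percentile(q,3,0).round(3),'hi',np.percentile(q,97,0).round(3),'Wmean',w.mean(0).round(3),'zmax',w[:,2].max().round(3),'px',ce[i].round())
s=arm.read_state(); print(R.from_quat(s['eef_rot']).as_matrix().round(3))
E
```

```text
board [0.607 0.24  0.008]
bench [0.389 0.407 0.002]
brown [0.371 0.027 0.036]
red [ 0.369 -0.142  0.04 ]
pot [0.536 0.269 0.044]
few [0.734 0.155 0.009]
bottle [0.66  0.263 0.109]
board ((0.6357238292694092, 0.010350346565246582), (0.6015074849128723, 0.3219858705997467), 84.69879150390625)
[[ 0.44763237 -0.2742426 ]
 [ 0.76824105 -0.3039914 ]
 [ 0.8238153   0.2949433 ]
 [ 0.5032066   0.3246921 ]]
yaw -0.092523545
tagtop 82 L lo [-0.009  0.241] hi [0.014 0.25 ] Wmean [0.66  0.255 0.098] zmax 0.112 px [165. 168.]
tagtop 162 L lo [-0.048  0.124] hi [-0.037  0.175] Wmean [0.607 0.163 0.091] zmax 0.099 px [211. 195.]
tagtop 128 L lo [-0.113  0.024] hi [-0.104  0.076] Wmean [0.532 0.07  0.092] zmax 0.1 px [256. 233.]
tagtop 125 L lo [-0.113 -0.076] hi [-0.104 -0.024] Wmean [ 0.523 -0.029  0.092] zmax 0.099 px [305. 238.]
tagtop 128 L lo [-0.114 -0.176] hi [-0.104 -0.124] Wmean [ 0.513 -0.128  0.091] zmax 0.098 px [356. 243.]
tag 318 L lo [-0.023  0.228] hi [0.018 0.249] Wmean [0.655 0.249 0.079] zmax 0.112 px [170. 172.]
tag 80 L lo [-0.015 -0.249] hi [ 0.018 -0.23 ] Wmean [ 0.613 -0.225 
[... 414 characters left out ...]
ax 0.098 px [355. 238.]
bins 492 L lo [0.035 0.11 ] hi [0.124 0.189] Wmean [0.73  0.154 0.047] zmax 0.059 px [219. 140.]
bins 1660 L lo [0.035 0.012] hi [0.122 0.087] Wmean [0.717 0.053 0.053] zmax 0.067 px [266. 146.]
bins 1671 L lo [ 0.035 -0.088] hi [ 0.122 -0.012] Wmean [ 0.708 -0.047  0.053] zmax 0.071 px [313. 151.]
bins 1724 L lo [ 0.035 -0.188] hi [ 0.122 -0.111] Wmean [ 0.699 -0.145  0.052] zmax 0.071 px [360. 155.]
bins 27 L lo [0.02  0.233] hi [0.029 0.249] Wmean [0.682 0.248 0.07 ] zmax 0.078 px [171. 160.]
bins 34 L lo [ 0.02  -0.249] hi [ 0.039 -0.232] Wmean [ 0.644 -0.233  0.067] zmax 0.079 px [404. 180.]
[[-0.001  0.38   0.925]
 [-0.002  0.925 -0.38 ]
 [-1.    -0.002 -0.   ]]
```

```bash
cat > w.py <<'E'
from h import *
import sys
from scipy.spatial.transform import Rotation as R
# usage: w.py bx by z : shift/turn from now to board-frame target, in handwheel units
c=np.array([.6357,.0104]); yaw=-.0925
A=np.array([[np.cos(yaw),-np.sin(yaw)],[np.sin(yaw),np.cos(yaw)]])
s=arm.read_state(); p=s['eef_pos']; Q=R.from_quat(s['eef_rot'])
print('t',round(s['clock'],2),'board xy',((p[:2]-c)@A).round(4),'z',p[2].round(4),'F',s['ft_force'].round(1))
bx,by,z=map(float,sys.argv[1:]); t=np.r_[c+A@[bx,by],z]
bX=np.r_[A[:,0],0];bY=np.r_[A[:,1],0]
T=R.from_matrix(np.c_[[0,0,-1],bY,bX])
print('shift',(Q.inv().apply(t-p)/.05).round(2),'turn',(np.degrees((Q.inv()*T).as_rotvec())/8).round(2))
E
python3 w.py 0 .15 .2
python3 -m handwheel '[0,-0.4,1.2,-0.5,0,0, 0,-0.8,2.4,-1,0,0, 0,-1.2,3.6,-1.5,0,0, 0,-1.6,4.8,-2.1,0,0, 0,-2,6,-2.1,0,0, 0,-2.4,7.2,-2.1,0,0, 0,-2.8,8.4,-2.1,0,0, 0,-3.2,9.6,-2.1,0,0]' 1 20
python3 w.py 0 .15 .14
```

```text
t 0.1 board xy [-0.4638  0.4803] z 0.2305 F [-0.2 -0.6 -0.4]
shift [ 0.61 -3.6  10.8 ] turn [-2.13 -0.    0.01]
clock: 1.1
eef_pos: [0.598, 0.2035, 0.2302]
eef_rot: [0.034, 0.707, -0.035, 0.706]
ft_force: [0.8, 0.0, -0.8]
finger_gap: -0.001
t 1.1 board xy [-0.0554  0.1888] z 0.2302 F [ 0.8  0.  -0.8]
shift [ 1.8  -0.77  1.11] turn [-0.03 -0.01  0.01]
```

```bash

python3 -m handwheel '[0,-0.4,0.6,0,0,0, 0,-0.77,1.1,0,0,0, 0,-0.77,1.1,0,0,0, 0.9,-0.77,1.1,0,0,0, 1.8,-0.77,1.1,0,0,0, 1.8,-0.77,1.1,0,0,0]'
python3 w.py 0 .15 .078
python3 - <<'E'
from h import *
a=eyes.grab_frame('top')[0][90:290,130:440]; b=eyes.grab_frame('side')[0][140:350,130:350]
a=cv2.resize(a,None,fx=1.4,fy=1.4); b=cv2.resize(b,None,fx=1.6,fy=1.6)
o=np.zeros((340,800,3),np.uint8); o[:a.shape[0],:a.shape[1]]=a; o[:b.shape[0],440:440+b.shape[1]]=b
cv2.imwrite('pics/c1.png',o[...,::-1])
E
```

```text
clock: 1.85
eef_pos: [0.6448, 0.1602, 0.1362]
eef_rot: [0.033, 0.71, -0.035, 0.702]
ft_force: [-0.2, 0.4, 0.4]
finger_gap: 0.0
t 1.85 board xy [-0.0047  0.15  ] z 0.1362 F [-0.2  0.4  0.4]
shift [1.16 0.   0.11] turn [-0.03 -0.08  0.02]
```

View pics/c1.png

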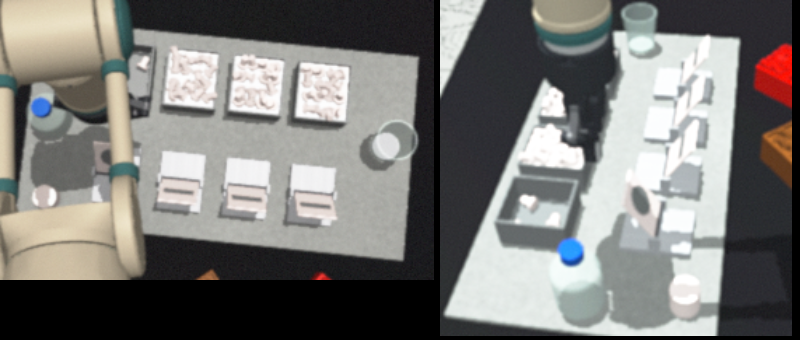

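The crop shows the shut fingertip at about (578,155) in the side half, hanging over the gap between the left tag (640,200) and its bin (540,210). The tag still shows its disc, so I'll descend and push it towards the robot.

```bash

python3 -m handwheel '[0.6,0,0.1,0,0,0, 1.14,0,0.1,0,0,0, 1.14,0,0.1,0,0,0]'
python3 w.py -.078 .15 .078
```

```text
clock: 2.33
eef_pos: [0.6535, 0.1603, 0.0846]
eef_rot: [0.034, 0.707, -0.034, 0.706]
ft_force: [0.2, 0.0, 0.6]
finger_gap: -0.004
t 2.33 board xy [0.0039 0.1509] z 0.0846 F [0.2 0.  0.6]
shift [ 0.13 -0.02 -1.64] turn [-0.02 -0.01  0.01]
```

```bash

python3 -m handwheel '[0.1,0,-0.25,0,0,0, 0.1,0,-0.5,0,0,0, 0.1,0,-0.75,0,0,0, 0.1,0,-1,0,0,0, 0.1,0,-1.25,0,0,0, 0.1,0,-1.45,0,0,0, 0.1,0,-1.64,0,0,0, 0.1,0,-1.64,0,0,0]'
python3 w.py -.078 .15 .16
```

```text
clock: 3.32
eef_pos: [0.5711, 0.1682, 0.0797]
eef_rot: [0.033, 0.707, -0.034, 0.706]
ft_force: [0.2, 0.1, 0.0]
finger_gap: 0.0
t 3.33 board xy [-0.0789  0.1512] z 0.0797 F [0.2 0.1 0. ]
shift [-1.61 -0.03  0.01] turn [-0.02 -0.02  0.01]
```

```bash

python3 -m handwheel '[-0.8,0,0,0,0,0, -1.6,0,0,0,0,0, -1.6,-0.8,-0.6,0,0,0, -1.6,-1.6,-1.3,0,0,0, -1.6,-2.02,-1.64,0,0,0, -1.6,-2.02,-1.64,0,0,0]'
python3 w.py -.16 .05 .078
python3 - <<'E'
from h import *
b=eyes.grab_frame('side')[0][140:350,130:350]
cv2.imwrite('pics/c2.png',cv2.resize(b,None,fx=2,fy=2)[...,::-1])
E
```

```text
clock: 4.08
eef_pos: [0.4792, 0.0746, 0.1603]
eef_rot: [0.034, 0.707, -0.035, 0.706]
ft_force: [0.3, 0.3, -0.5]
finger_gap: -0.003
t 4.08 board xy [-0.1617  0.0495] z 0.1603 F [ 0.3  0.3 -0.5]
shift [1.65 0.01 0.04] turn [-0.04 -0.01  0.01]
```

View pics/c2.png

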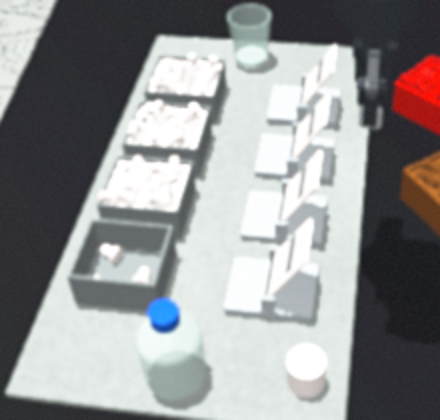

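The crop shows the left tag (290,258) now leaning towards the robot like the other three, with its stand in place. The fingertip at (372,100) is clear in front of the row. Next is the second tag.

```bash

python3 -m handwheel '[0.8,0,0,0,0,0, 1.62,0,0,0,0,0, 1.62,0,0.2,0,0,0, 1.62,0,0.45,0,0,0, 1.62,0,0.7,0,0,0, 1.62,0,0.95,0,0,0, 1.62,0,1.2,0,0,0, 1.62,0,1.45,0,0,0]'
python3 w.py -.072 .05 .078
```

```text
clock: 5.12
eef_pos: [0.5538, 0.0681, 0.0797]
eef_rot: [0.034, 0.706, -0.034, 0.706]
ft_force: [-0.3, 0.4, 0.1]
finger_gap: 0.004
t 5.12 board xy [-0.0868  0.0499] z 0.0797 F [-0.3  0.4  0.1]
shift [0.03 0.   0.3 ] turn [-0.03  0.    0.  ]
```

```bash

python3 -m handwheel '[0,0,0.2,0,0,0, 0,0,0.35,0,0,0, 0,0,0.35,0,0,0, 0,0,-0.6,0,0,0, 0,0,-1.5,0,0,0, 0,0,-1.5,0,0,0, 0,-1,-1.5,0,0,0, 0,-2,-1.5,0,0,0]'
python3 w.py -.072 -.05 .078
```

```text
clock: 6.12
eef_pos: [0.4706, -0.025, 0.0802]
eef_rot: [0.033, 0.705, -0.034, 0.707]
ft_force: [-0.1, 0.1, 0.1]
finger_gap: 0.0
t 6.12 board xy [-0.1611 -0.0505] z 0.0802 F [-0.1  0.1  0.1]
shift [0.05 0.01 1.78] turn [-0.02  0.02  0.01]
```

```bash

python3 -m handwheel '[0,0,0.25,0,0,0, 0,0,0.5,0,0,0, 0,0,0.75,0,0,0, 0,0,1,0,0,0, 0,0,1.25,0,0,0, 0,0,1.5,0,0,0, 0,0,1.78,0,0,0, 0,0,1.82,0,0,0]'
python3 w.py -.16 -.05 .078
```

```text
clock: 7.12
eef_pos: [0.5626, -0.0338, 0.0804]
eef_rot: [0.033, 0.705, -0.034, 0.708]
ft_force: [-0.0, 0.1, -0.6]
finger_gap: 0.0
t 7.12 board xy [-0.0687 -0.0508] z 0.0804 F [-0.   0.1 -0.6]
shift [ 0.04  0.01 -1.83] turn [-0.02  0.02  0.01]
```

```bash

python3 -m handwheel '[0,0,0,0,0,0, 0,0,-0.9,0,0,0, 0,0,-1.83,0,0,0, 0,0,-1.83,0,0,0, 0,-1,-1.83,0,0,0, 0,-2,-1.83,0,0,0, 0,-2,-1.83,0,0,0]'
python3 w.py -.07 -.15 .078
```

```text
clock: 8.0
eef_pos: [0.4631, -0.128, 0.0807]
eef_rot: [0.034, 0.704, -0.036, 0.708]
ft_force: [0.4, 1.0, -0.6]
finger_gap: -0.001
t 8.0 board xy [-0.159  -0.1537] z 0.0807 F [ 0.4  1.  -0.6]
shift [0.06 0.09 1.78] turn [-0.05  0.04  0.02]
```

```bash

python3 -m handwheel '[0,0.05,0.25,0,0,0, 0,0.08,0.5,0,0,0, 0,0.08,0.75,0,0,0, 0,0.08,1,0,0,0, 0,0.08,1.25,0,0,0, 0,0.08,1.5,0,0,0, 0,0.08,1.78,0,0,0, 0,0.08,1.8,0,0,0]'
python3 w.py -.16 -.15 .2
```

```text
clock: 9.0
eef_pos: [0.5544, -0.1333, 0.0812]
eef_rot: [0.034, 0.704, -0.036, 0.709]
ft_force: [-0.8, -0.1, 0.0]
finger_gap: -0.0
t 9.0 board xy [-0.0676 -0.1506] z 0.0812 F [-0.8 -0.1  0. ]
shift [-2.39 -0.01 -1.83] turn [-0.05  0.05  0.02]
```

```bash

python3 -m handwheel '[0,0,0,0,0,0, 0,0,-0.9,0,0,0, 0,0,-1.8,0,0,0, -0.8,0,-2,0,0,0, -2,0,-2.2,0,0,0, -3,0,-3,0,0,0, -3,0,-3.6,0,0,0, -3,0,-3.6,0,0,0]'
python3 - <<'E'
from h import *
p,d=eyes.grab_frame('top'); W=cloud('top',d)
a=p[90:290,130:440]; b=eyes.grab_frame('side')[0][140:350,130:350]
a=cv2.resize(a,None,fx=1.4,fy=1.4); b=cv2.resize(b,None,fx=1.6,fy=1.6)
o=np.zeros((340,800,3),np.uint8); o[:a.shape[0],:a.shape[1]]=a; o[:b.shape[0],440:440+b.shape[1]]=b
cv2.imwrite('pics/c3.png',o[...,::-1])
c=np.array([.6357,.0104]); yaw=-.0925
A=np.array([[np.cos(yaw),-np.sin(yaw)],[np.sin(yaw),np.cos(yaw)]]); L=(W[...,:2]-c)@A; Z=W[...,2]
for by in(.15,.05,-.05,-.15):
    m=(Z>.085)&(Z<.115)&(abs(L[...,1]-by)<.04)&(abs(L[...,0]+.075)<.07)
    print(by,m.sum(),'edge x,y',np.median(L[m],0).round(3),'z',np.percentile(Z[m],95).round(3) if m.any() else None)
print(arm.read_state()['ft_force'].round(1))
E
```

```text
clock: 10.0
eef_pos: [0.3721, -0.1144, 0.2306]
eef_rot: [0.034, 0.704, -0.037, 0.709]
ft_force: [0.5, 0.1, -0.5]
finger_gap: 0.002
0.15 123 edge x,y [-0.109  0.15 ] z 0.097
0.05 156 edge x,y [-0.042  0.049] z 0.096
-0.05 155 edge x,y [-0.042 -0.05 ] z 0.096
-0.15 164 edge x,y [-0.043 -0.15 ] z 0.097
[0.8 0.  0.2]
```

View pics/c3.png

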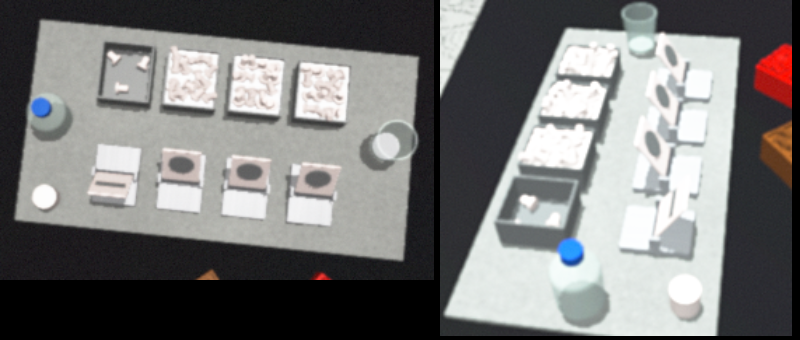

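The last view shows the left tag with its bar at (110,185), in front of the nearly empty bin. The three others show discs at (181,164), (249,172) and (317,178), in front of the full bins. The edges sit at the expected stops, nothing else has moved, and the arm is clear.

```bash
python3 -c "
from plant import arm
print(arm.sign_off())"
```

```text
the job is handed in; nothing more can be done
None
```

All four tags were wrong at the start, so I pushed all four over with the shut fingertip and handed the job in at about 10 s. The left tag, in front of the nearly empty bin, now leans towards the robot. The three in front of the full bins lean towards their bins.

- **Tag positions:** in the last top view the left tag shows its bar and the other three show discs. The edges measured about 34 mm to the robot side of the hinge line for the left tag and 32–33 mm to the bin side for the others, all about 97 mm up. The same measurement before the pushes gave matching values for tags at their stops.
- **Rest of the scene:** the tags stayed centred on their places in the row (y within 1 mm), and the bins, glassware and pot looked unmoved. Force readings taken after each move stayed around 1 N, and the arm was clear of everything when I handed in.
- **Not checked:** I inferred hinge angles from edge positions and did not measure tag speeds. No check failed or disagreed.

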